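# Set a tile square in the rail cutter

## Robot

A 6-joint arm with a two-finger parallel gripper is mounted at the origin on the work surface. World frame = base frame: x ahead of the robot, y to its left, z up, the work surface at z = 0. Lengths are in mm, angles in rad, forces in N, time in s.
With the tool pointing down it reaches from about 275 to 1000 mm from the base axis. Payload 8.4 kg.
Tool frame: the origin (TCP) lies between the finger pads; the fingertips stand 17 mm ahead of it and the grasp point (between the pads) lies 2 mm behind it; z points along the fingers, y is the line along which they close (so a half turn about z gives the same grasp; the last joint's range is limited). The gripper opens to 85 mm and grips with 20 to 120 N. Pads are 22 mm wide; open, the fingers measure 114 mm over their backs; the gripper's body (76 mm by 85 mm) begins 54 mm behind the grasp point. The pads swing forward as they close: fully open they stand 13 mm farther back than shut.
Start: joints at [1.318, 0.353, 1.633, -0, 1.155, -0.002], TCP at [155.11, 605.449, 248.281] pointing down, gripper open.
Joint ranges: [-2.63, 2.63], [-0.92, 2.1], [0.06, 2.66], [-1.3, 4.44], [0, 2.69], [-3.02, 3.02]. Speed limits (rad/s): [2.22, 2.22, 2.79, 3.14, 3.14, 3.14].

## Interface

Orientations are given as [roll, pitch, yaw] about the fixed x, y, z axes, in that order (R = Rz(yaw) Ry(pitch) Rx(roll)).
In Python, from rig import sense, grab_frame, sign_off gives the robot as it stands. The module is installed in compiled form; this text tells all that it offers.
- The arm moves only by the tool send_rows, never from a script. Its argument "moves" is a list that holds one entry, the list of rows, each a list of 7 numbers: the shift along the world's x, y, z in m, then the turn, a rotation vector about the world's x, y, z in rad, then the opening, from -1 (shut) to 1 (fully open). In form: [[[dx, dy, dz, rx, ry, rz, jaw], ...]]. A call has 1 to 10 rows; each row shifts and turns the commanded pose from where the row before left it; what a row does not reach is not made up. A row lasts 1/10 s, in which the tool goes at most 50 mm and 8.59 degrees, less where a joint would pass 70% of its speed; a pose out of reach is approached as far as the arm can. A call with a gripper value outside its range is refused whole. The fingers move at their own pace and stop on an object; "grip_force" is the grip in N (left out, the last holds). Time passes only in rows, so rows that do not move let the fingers close. It gives the time, the measured TCP pose, the force, the opening and the grip force at its end, in the units of the state.
- sense(): the state, without advancing time (a new reading comes with each control period).
- grab_frame(name): name is "scene" or "top" or "wrist"; returns a dict with "img" (384x512x3 uint8, red, green, blue), "mtx" (3x3 intrinsics, pixels), "dist" ([k1, k2, p1, p2, k3] as OpenCV has them; the pictures are not rectified), "rvec" (rotation vector, rad) and "tvec" (3), from world to camera coordinates, as OpenCV has them; the wrist camera has in their place "T_tool_cam" (4x4, takes a point from camera to tool coordinates, whose origin is the TCP and whose axes are the flange's). Camera axes: x right, y down, z forward; pixel columns grow to the right and rows downward; lengths in mm; the calibration is good to about 2 mm. A picture is of the moment at which its call begins: read the wrist's pose just before it. There is no depth.
- sign_off(): hands the job in; it is judged then, once.
The state is a dict: "clock": time; "qpos": joint angles; "qvel": joint speeds; "joint_efforts": joint torques, N m; "eef_pos": TCP position; "tcp_rot": TCP orientation; "contact_force": force on the tool from outside, world axes, zero at the start; "wrist_torque": the same for the moment, N m; "opening": opening from 0.0 (shut) to 1.0 (fully open); "grasp_force": force on a finger pad.
Only numpy, scipy, OpenCV 4.12 (cv2) and the standard library are available. Lean on these libraries where they do the work, as an engineer would, in place of code of your own. Each camera call takes 0.05 s, during which the arm holds its last target. There are 200 camera calls.

## Task

Set the loose square tile up in the tile cutter, ready to be scored: slide it off the side support, in under the two rails, and bring it home into the corner with one edge flush along the side gauge and the next flush along the end fence, finishing with a firm, steady half-second press against the fence so that it seats. The gauge is already set to size and only lightly clamped, so feel the tile up to it without shifting it, and do not ram the fence; keep the tile flat on the bed, leave the carriage parked and the bowl, pliers and stacked tiles where they are, and let go of the tile.

Things in the scene. Friction and masses are not known exactly. Their poses are not given: they have to be found in the camera images.
- cutter: Rail tile cutter, fixed. Origin: on the bench, midway under the rails; y runs along the rails towards the fence, x across them, away from the side support. Bed with dark pads: top 28 mm above the bench, x -115 to 115, y -340 to 230 mm. Red end brackets, 75 mm wide (x) at y -325 and 215 mm, reach 47 mm above the bed; only the carriage is higher
- rails (a point): Midpoint between the two steel rails of the cutter, at y = 0 of the cutter and 38 mm above its bed; same axes. The rails, each 12 mm thick, run along y between the brackets at x = -18 and +18 mm; their underside is 32 mm and their top 44 mm above the bed
- support (a point): Middle of the top of the cutter's aluminium side support, level with the bed and joined to it, on the robot's side of it; 140 mm wide (x) and 300 mm long (y), same axes as the cutter
- fence: End fence: aluminium bar with yellow scale fixed across the bed, 250 mm long (x), 16 mm thick, 18 mm high. Axes as the cutter's. Origin: at bed height, midway along the face that looks back along the rails (-y), 170 mm along y from the cutter's origin. A seating push on the tile is about 20 N (sliding it takes 3 to 8 N of that); over 30 N on the fence chips it
- gauge_corner (a point): Point on the red side gauge, at bed height, in the corner where its guide face meets the fence's face; axes as the cutter's. The guide face looks to -x, 55 to 90 mm beyond the rails' middle. The gauge bar, square to the fence, is 14 mm thick, 16 mm high and reaches 133 mm back (-y); clamp knob 39 mm high. The tile when home has its centre at x = -75, y = -75 mm from here
- gauge (a joint): Where the side gauge is set along the fence, in metres: 0 puts its guide face 55 mm beyond the rails' middle, and it grows along the cutter's x. It is set already, at 0 to 0.035, and only lightly clamped: pushed with more than about 8 N it slips along the fence and the setting is lost
- tile: Loose square fired tile 150 x 150 x 12 mm, about 0.5 kg, clay edges, pale blue face with brown islands. Starts flat on the side support, askew, its middle 135 to 155 mm short of the rails' middle. Origin: centre of underside; x, y along its edges, at the start within 0.35 rad of the cutter's. A push of about 3 to 8 N slides it. At home it sticks out on both sides of the rails
- carriage (a joint): Red carriage with scoring wheel and raised black handle, parked at the end of the rails away from the fence. Value: metres slid towards the fence, 0 to 0.02 at the start. At 0 its block, 66 mm wide, 70 mm long, spans y -310 to -240 mm of the cutter; the handle leans away from the fence, to about 210 mm above the bed
- bowl: White glaze bowl, 140 mm across, 75 mm high, on the bench to the robot's left; bystander. Origin: centre of its underside
- stack: Stack of three finished tiles, 150 mm square, 36 mm high, on the bench at the left; bystander. Origin: centre of its underside
- pliers: Tile pliers with blue handles, 190 mm long, 20 mm high, lying on the bench at the right; bystander. Origin: under the pivot; handles to its -x
Not all that is in view belongs to the job. Of the things like the tile, leave any that is turquoise or yellow; of the rest the smaller one is meant.

How it is judged (in metres and radians):
On the way:
1. the tile, lying along the gauge, is pressed steadily against the fence (more than 8 N for 0.3 s) (contact force between tile and fence above 8 N and x of tile in the frame of gauge_corner between -0.078 and -0.072 m and angle between the x axis of tile and the x axis of gauge_corner, either way round below 0.02 rad), for 0.3 s.
At the end, for the whole second after the job is handed in: The tile lies flat, at rest, untouched, home in the corner of fence and gauge: at most 2 mm of gap at either, within 0.015 rad of square. The gauge is within 2 mm of its setting, the carriage below 0.04 m, and bowl, stack and pliers within 20 mm of their starts (x of tile in the frame of gauge_corner between -0.077 and -0.073 m and y of tile in the frame of gauge_corner between -0.077 and -0.073 m and z of tile in the frame of gauge_corner between -0.003 and 0.003 m and angle between the x axis of tile and the x axis of gauge_corner, either way round below 0.015 rad and angle between tile's own z axis and vertical below 0.02 rad and linear speed of tile below 0.01 m/s and contact force between tile and the arm below 0.2 N and contact force between tile and the fingers below 0.2 N and value of joint carriage below 0.04 m and distance of each of bowl, stack, pliers from where it was at the start of the episode below 0.02 m and distance of gauge_corner from where it was at the start of the episode below 0.002 m).
It fails at once if the tile is rammed into the fence (more than 30 N) (contact force between tile and fence above 30 N).
It fails at once if the side gauge is pushed more than 4 mm off its setting (distance of gauge_corner from where it was at the start of the episode above 0.004 m).
It fails at once if the tile is tipped more than 0.2 rad off the flat (angle between tile's own z axis and vertical above 0.2 rad).
It fails at once if the carriage is moved out of its parking place (beyond 0.04 m) (value of joint carriage above 0.04 m).
It fails at once if the bowl, the stack or the pliers are shifted by more than 20 mm (distance of any of bowl, stack, pliers from where it was at the start of the episode above 0.02 m).
It also fails if it takes over 72 s, if anything falls off the work surface, if the arm or the gripper's body presses on something with over 40 N, if the wrist force passes 120 N, or if a joint passes its speed limit or range.

## Working session

There is one attempt and no reset: what is moved stays moved. The work goes in short steps, Python scripts to look and compute and a tool call to move; the robot and the scene stay as the last step left them, time stands still between calls to the robot, and variables do not carry over. Pictures are saved under pics/ and viewed, at most 13 in all, crops included, and the job is handed in when it is done.

Besides the shell and the picture viewer there is one more tool, called after "Call:" as a command line: name --argument value ..., lists and objects as JSON in quotes. send_rows: Moves the arm, as the interface text tells. Its arguments: {"type":"object","properties":{"moves":{"type":"array"},"grip_force":{"type":"number"}},"required":["moves"]}

```bash
mkdir -p pics
python3 - <<'E'
from rig import *
import cv2,numpy as np
s=sense();print({k:np.round(v,3) for k,v in s.items()})
for n in("scene","top"):
    f=grab_frame(n);cv2.imwrite(f"pics/{n}0.png",f["img"][:,:,::-1])
    np.savez(f"{n}0.npz",**f)
    R=cv2.Rodrigues(np.array(f["rvec"],float))[0];print(n,(-R.T@np.array(f["tvec"]).ravel()).round(),R[2].round(2),f["mtx"],f["dist"])
E
```

```text
{'clock': np.float64(0.0), 'qpos': array([ 1.318,  0.354,  1.634, -0.   ,  1.155, -0.002]), 'qvel': array([ 0.001, -0.   ,  0.001,  0.001, -0.   , -0.001]), 'joint_efforts': array([ 0.0000e+00, -6.0526e+01, -3.4207e+01,  0.0000e+00,  1.0000e-02,
       -0.0000e+00]), 'eef_pos': array([154.999, 605.01 , 247.571]), 'tcp_rot': array([-3.14 ,  0.   ,  2.891]), 'contact_force': array([ 0.245, -0.56 , -0.595]), 'wrist_torque': array([-0.033,  0.011,  0.045]), 'grasp_force': np.float64(0.0), 'opening': np.float64(1.0)}
scene [1120.    3.  975.] [-0.6  -0.12 -0.79] [[361.54540965   0.         256.07581331]
 [  0.         361.54540965 189.86967095]
 [  0.           0.           1.        ]] [-0.04227782  0.          0.          0.          0.        ]
top [ 279. -124. 1421.] [ 0.13  0.   -0.99] [[421.43386332   0.         259.47762418]
 [  0.         421.43386332 188.2657565 ]
 [  0.           0.           1.        ]] [-0.11352846  0.          0.          0.          0.        ]
```

View pics/scene0.png

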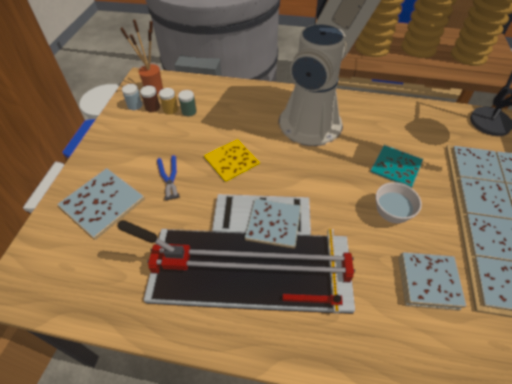

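View pics/top0.png

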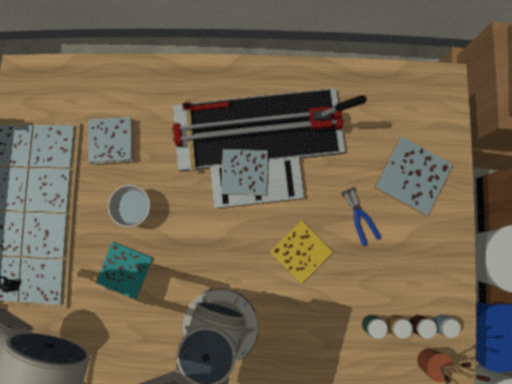

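Candidates for the tile in the top view: pale blue on the support (244,172), a larger pale blue one on the bench (414,176), yellow (302,251), turquoise (125,270), the stack (110,140). The one on the support is small and pale blue, so I choose it. Next is a close crop of it and of the cutter.

```bash
cat > h.py <<'E'
import cv2,numpy as np
from scipy.spatial.transform import Rotation as Ro
def load(n): return dict(np.load(n+".npz"))
def cam(f,s=None):
    if "rvec" in f:
        R=cv2.Rodrigues(np.array(f["rvec"],float))[0];return R,np.array(f["tvec"],float).ravel()
    T=np.eye(4);T[:3,:3]=Ro.from_euler("xyz",s["tcp_rot"]).as_matrix();T[:3,3]=s["eef_pos"]
    T=np.linalg.inv(T@np.array(f["T_tool_cam"]));return T[:3,:3],T[:3,3]
def ray(f,p,s=None):
    R,t=cam(f,s);u=cv2.undistortPoints(np.array(p,float).reshape(-1,1,2),f["mtx"],f["dist"])[:,0]
    return -R.T@t,np.c_[u,np.ones(len(u))]@R
def plane(f,p,z,s=None):
    c,d=ray(f,p,s);return c+d*((z-c[2])/d[:,2])[:,None]
def tri(f,p,g,q,s=None,s2=None):
    c,d=ray(f,p,s);e,k=ray(g,q,s2);o=[]
    for a,b in zip(d,k):
        t=np.linalg.lstsq(np.c_[a,-b],e-c,rcond=None)[0];o.append(np.r_[(c+a*t[0]+e+b*t[1])/2,np.linalg.norm(c+a*t[0]-e-b*t[1])])
    return np.array(o)
def proj(f,P,s=None):
    R,t=cam(f,s);return cv2.projectPoints(np.array(P,float).reshape(-1,1,3),R,t,f["mtx"],f["dist"])[0][:,0]
E
python3 - <<'E'
from h import *
t,s=load("top0")["img"],load("scene0")["img"]
a=cv2.resize(t[80:215,165:365],(800,540),interpolation=cv2.INTER_CUBIC);cv2.imwrite("pics/ct.png",a[:,:,::-1])
b=cv2.resize(s[185:320,140:365],(800,480),interpolation=cv2.INTER_CUBIC);cv2.imwrite("pics/cs.png",b[:,:,::-1])
for (u,v) in [(235,160),(260,172),(275,185),(290,200)]: print(t[v,u])
E
```

```text
[113 121 123]
[106 112 111]
[144 149 144]
[114  96  70]
```

View pics/ct.png

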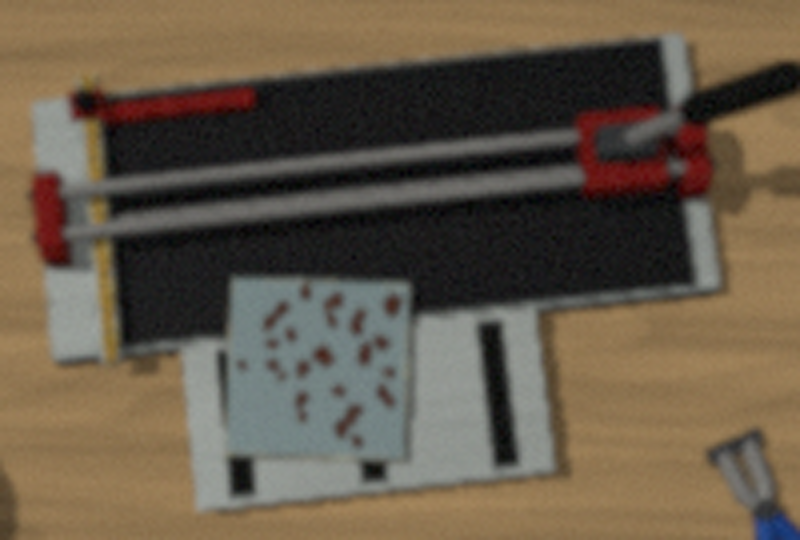

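View pics/cs.png

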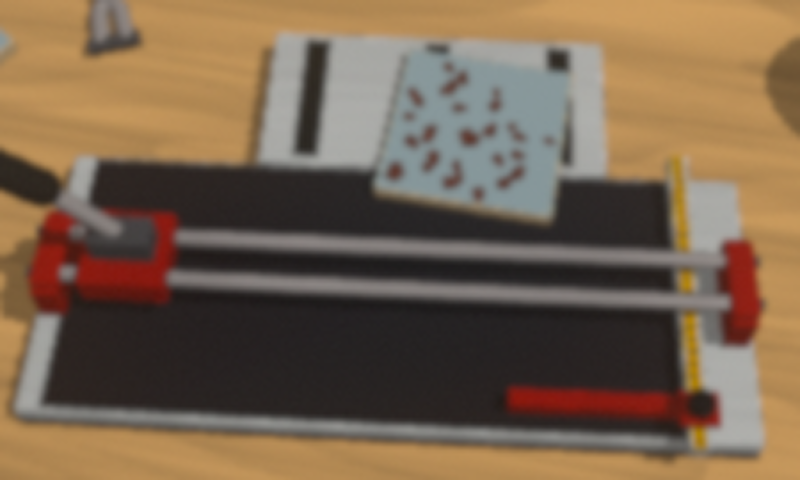

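The crops confirm it: the pale blue tile on the support has its corners in the top crop at (230,275), (412,280), (407,460), (227,457). The red gauge lies at the far left of the bed, the fence is on the left, which is world +y, and the carriage is on the right.

Run:
```python
from h import *
T,S=load("top0"),load("scene0")
ct=lambda p:(np.array(p,float)+.5)/4-.5+[165,80]
cs=lambda p:(np.array(p,float)+.5)*.28125-.5+[140,185]
# tile order (+x+y),(+x-y),(-x-y),(-x+y)
tt=ct([(230,275),(412,280),(407,460),(227,457)]);ss=cs([(552,213),(375,184),(405,50),(570,72)])
print("tile tri\n",tri(T,tt,S,ss).round(1))
for f,p in((T,tt),(S,ss)):
    P=plane(f,p,40);c=P.mean(0);e=P[0]+P[3]-P[1]-P[2];g=P[0]+P[1]-P[2]-P[3]
    print("tile",c.round(1),"yaw",np.arctan2(-e[0],e[1]).round(3),np.arctan2(g[1],g[0]).round(3),np.linalg.norm(e)/2,np.linalg.norm(g)/2)
# cutter corners (+x,+y),(+x,-y),(-x,-y),(-x,+y)
C=np.array([(115,230),(115,-340),(-115,-340),(-115,230)],float)
bt=ct([(33,103),(685,35),(722,290),(57,360)]);bs=cs([(760,447),(15,410),(85,157),(735,183)])
print("bed tri\n",tri(T,bt,S,bs).round(1))
for f,p in((T,bt),(S,bs)):
    P=plane(f,p,28)[:,:2];a=C-C.mean(0);b=P-P.mean(0)
    th=np.arctan2((a[:,0]*b[:,1]-a[:,1]*b[:,0]).sum(),(a*b).sum());R=np.array([[np.cos(th),-np.sin(th)],[np.sin(th),np.cos(th)]])
    o=P.mean(0)-R@C.mean(0);print("cutter",o.round(1),th.round(4),"res",(P-(C@R.T+o)).round(1).tolist())
    G,z=(ct([(115,123),(257,106)]),44) if f is T else (cs([(508,387),(680,393)]),44)
    F=ct([(103,150),(118,350)]) if f is T else cs([(668,175),(690,440)])
    print("gauge",((plane(f,G,44)[:,:2]-o)@R).round(1).tolist(),"fence@46",((plane(f,F,46)[:,:2]-o)@R).round(1).tolist())
for n in("bowl",(130,205)),: pass
print("bowl,pliers,stack top",plane(T,[(130,205),(362,215),(110,140)],20).round())
```

```text
tile tri
 [[ 588.2    7.4   50.2    1.5]
 [ 587.8 -142.3   49.3    1.9]
 [ 438.9 -144.1   38.4    2.6]
 [ 437.1    5.1   40.     1.2]]
tile [514.  -67.8  40. ] yaw 0.004 0.01 150.512901619608 152.53627575122
tile [510.6 -69.2  40. ] yaw 0.01 0.016 149.62627020473403 143.76049067544
bed tri
 [[ 742.6  186.6   23.5    2.8]
 [ 819.8 -376.3   21.6    1.1]
 [ 592.3 -404.4   20.5    7.1]
 [ 517.   155.3   25.5    2.7]]
cutter [659.4 -55.9] 0.1352 res [[-1.1, -0.5], [-1.6, 1.6], [0.5, 1.9], [2.2, -3.1]]
gauge [[82.1, 158.4], [83.4, 36.8]] fence@46 [[58.9, 170.2], [-113.9, 172.1]]
cutter [662.8 -53.1] 0.1352 res [[-1.1, -6.0], [-0.8, 1.3], [1.3, 7.8], [0.6, -3.1]]
gauge [[81.8, 35.3], [80.3, 164.4]] fence@46 [[-109.0, 167.0], [116.8, 169.0]]
bowl,pliers,stack top [[ 393.  315.   20.]
 [ 380. -465.   20.]
 [ 616.  402.   20.]]
```

Call:
send_rows --moves '[[[0.013,-0.034,0,0,0,0.0385,1],[0.013,-0.034,0,0,0,0.0385,1],[0.013,-0.034,0,0,0,0.0385,1],[0.013,-0.034,0,0,0,0.0385,1],[0.013,-0.034,0,0,0,0.0385,1],[0.013,-0.034,0,0,0,0.0385,1],[0.013,-0.034,0,0,0,0.0385,1],[0.013,-0.034,0,0,0,0.0385,1],[0.013,-0.034,0,0,0,0.0385,1],[0.013,-0.034,0,0,0,0.0385,1]]]'

```text
clock: 1.1
eef_pos: [285.2, 264.0, 248.2]
tcp_rot: [-3.141, -0.0, -3.005]
contact_force: [0.4, 0.8, -0.3]
opening: 1.003
grasp_force: 0.0
```

Call:
send_rows --moves '[[[0.013,-0.034,0,0,0,0,1],[0.013,-0.034,0,0,0,0,1],[0.013,-0.034,0,0,0,0,1],[0.013,-0.034,0,0,0,0,1],[0.013,-0.034,0,0,0,0,1],[0.013,-0.034,0,0,0,0,1],[0.013,-0.034,0,0,0,0,1],[0.013,-0.034,0,0,0,0,1],[0.013,-0.034,0,0,0,0,1],[0.0,-0.034,0,0,0,0,1]]]'

```text
clock: 2.1
eef_pos: [403.2, -76.3, 248.3]
tcp_rot: [-3.141, 0.001, -3.008]
contact_force: [0.7, 0.2, -0.6]
opening: 0.999
grasp_force: 0.0
```

Run:
```python
from rig import *
from h import *
s=sense();f=grab_frame("wrist");cv2.imwrite("pics/w1.png",f["img"][:,:,::-1]);np.savez("w1.npz",**f,eef_pos=s["eef_pos"],tcp_rot=s["tcp_rot"])
print(f["T_tool_cam"].round(2).tolist())
g=dict(f)
o=np.array([661,-55.]);th=.1352;R=np.array([[np.cos(th),-np.sin(th)],[np.sin(th),np.cos(th)]])
for q in [(-245,5),(82,170),(-115,170),(-24,0),(-255,150),(-255,-150)]:
    P=np.r_[R@q+o,28];print(q,P.round(),proj(f,[P],s).round())
```

```text
[[0.0, -0.95, -0.32, 83.23], [1.0, 0.0, 0.0, 0.15], [-0.0, -0.32, 0.95, -125.73], [0.0, 0.0, 0.0, 1.0]]
(-245, 5) [418. -83.  28.] [[253. 177.]]
(82, 170) [719. 125.  28.] [[354. 366.]]
(-115, 170) [524.  98.  28.] [[369. 264.]]
(-24, 0) [637. -58.  28.] [[251. 315.]]
(-255, 150) [388.  59.  28.] [[367. 169.]]
(-255, -150) [ 429. -238.   28.] [[132. 170.]]
```

View pics/w1.png

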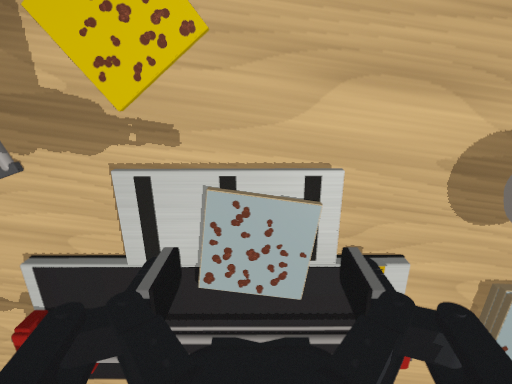

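The wrist view shows the tile's top face at (205,192), (321,205), (302,298), (198,288). The support's near edge is level at row 169, so the yaw estimate of the cutter is good. The fingers straddle the tile's columns.

Run:
```python
from h import *
d=load("w1");T=load("top0")
o=np.array([661,-55.]);th=.1352;R=np.array([[np.cos(th),-np.sin(th)],[np.sin(th),np.cos(th)]])
P=plane(d,[(206,192),(321,205),(302,298),(198,288)],40,d);print("tile",P.round(1).tolist(),((P[:,:2]-o)@R).round(1).tolist(),((P.mean(0)[:2]-o)@R).round(1))
e=plane(d,[(111,169),(343,169),(23,260),(407,258)],28,d)[:,:2];print("support, bed -x corners",((e-o)@R).round(1).tolist())
ct=lambda p:(np.array(p,float)+.5)/4-.5+[165,80]
print("heights",tri(T,ct([(227,457),(407,460)]),d,[(321,205),(206,192)],None,d).round(1),tri(T,ct([(197,508),(556,472)]),d,[(343,169),(111,169)],None,d).round(1))
```

```text
tile [[441.7, -139.8, 40.0], [439.6, 7.6, 40.0], [585.3, 9.8, 40.0], [588.2, -140.8, 40.0]] [[-228.7, -54.5], [-211.0, 91.9], [-66.3, 74.4], [-83.7, -75.2]] [-147.4    9.1]
support, bed -x corners [[-255.7, -176.2], [-255.4, 119.3], [-121.8, -326.8], [-125.1, 223.1]]
heights [[ 4.359e+02  4.700e+00  5.030e+01  1.000e-01]
 [ 4.391e+02 -1.409e+02  4.430e+01  4.200e+00]] [[ 3.951e+02  3.190e+01  1.710e+01  2.200e+00]
 [ 4.339e+02 -2.680e+02  2.030e+01  1.000e-01]]
```

Call:
send_rows --moves '[[[0.004,-0.003,-0.038,0,0,0,1],[0,0,-0.04,0,0,0,1],[0,0,-0.04,0,0,0,1],[0,0,-0.04,0,0,0,1],[0,0,-0.03,0,0,0,1],[0,0,-0.01,0,0,0,1],[0,0,0,0,0,0,1]]]'

```text
clock: 2.85
eef_pos: [405.1, -77.3, 49.4]
tcp_rot: [3.141, -0.003, -3.007]
contact_force: [-1.1, 0.5, 1.0]
opening: 1.0
grasp_force: 0.0
```

Call:
send_rows --moves '[[[0,0,-0.003,0,0,0,1],[0,0,-0.003,0,0,0,1],[0,0,0,0,0,0,1]]]'

```text
clock: 3.15
eef_pos: [406.8, -77.7, 45.0]
tcp_rot: [-3.141, 0.002, -3.007]
contact_force: [-0.1, 0.6, -0.2]
opening: 1.0
grasp_force: 0.0
```

Run:
```python
from rig import *
from h import *
s=sense();f=grab_frame("wrist");print(s["eef_pos"],s["contact_force"])
cv2.imwrite("pics/w2.png",f["img"][:,:,::-1])
```

```text
[406.76325704 -77.66397768  45.03556884] [-0.11791791  0.6219444  -0.20287885]
```

View pics/w2.png

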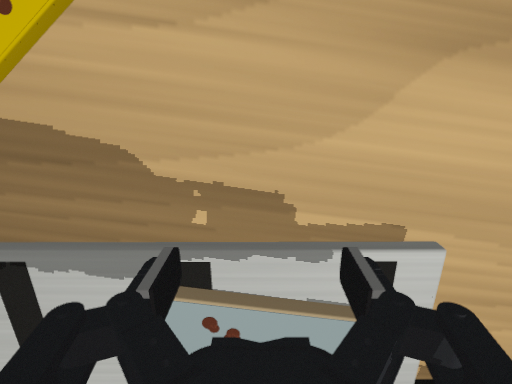

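The wrist view shows the fingers on either side of the tile's near edge at (180,290)-(350,320), clear of it, with no contact yet. I'll go on down in small steps.

Call:
send_rows --moves '[[[0,0,-0.003,0,0,0,1],[0,0,-0.002,0,0,0,1],[0,0,-0.002,0,0,0,1],[0,0,0,0,0,0,1]]]'

```text
clock: 3.6
eef_pos: [405.9, -77.5, 37.0]
tcp_rot: [3.141, -0.001, -3.007]
contact_force: [0.3, -0.4, -0.1]
opening: 1.001
grasp_force: 0.0
```

Call:
send_rows --moves '[[[0,0,-0.002,0,0,0,1],[0,0,-0.001,0,0,0,1],[0,0,0,0,0,0,1]]]'

```text
clock: 3.9
eef_pos: [406.0, -77.5, 34.1]
tcp_rot: [3.141, -0.0, -3.007]
contact_force: [0.3, -0.0, -0.1]
opening: 1.0
grasp_force: 0.0
```

Call:
send_rows --moves '[[[0,0,-0.001,0,0,0,1],[0,0,-0.001,0,0,0,1],[0,0,0,0,0,0,1]]]'

```text
clock: 4.2
eef_pos: [406.1, -77.5, 32.2]
tcp_rot: [3.142, -0.0, -3.007]
contact_force: [-0.7, 0.2, -0.6]
opening: 0.999
grasp_force: 0.0
```

Call:
send_rows --moves '[[[0.004,0.0005,0.003,0,0,0,1],[0.009,0.0012,0,0,0,0,1],[0.0099,0.00135,0,0,0,0,1],[0.0099,0.00135,0,0,0,0,1],[0.0099,0.00135,0,0,0,0,1],[0.0099,0.00135,0,0,0,0,1],[0.0099,0.00135,0,0,0,0,1],[0.0099,0.00135,0,0,0,0,1],[0.0099,0.00135,0,0,0,0,1],[0.0099,0.00135,0,0,0,0,1]]]'

```text
clock: 5.2
eef_pos: [499.3, -64.9, 35.2]
tcp_rot: [-3.142, 0.0, -3.007]
contact_force: [-2.4, 0.4, -1.1]
opening: 0.997
grasp_force: 1.1
```

```bash
cat >> h.py <<'E'
def cut(p):
    o=np.array([661,-55.]);th=.1352;R=np.array([[np.cos(th),-np.sin(th)],[np.sin(th),np.cos(th)]]);p=np.atleast_2d(p)
    return ((p[:,:2]-o)@R).round(1)
E
cat > look.py <<'E'
from rig import *
from h import *
import sys
s=sense();print("tcp cut",cut(s["eef_pos"]),s["eef_pos"][2].round(1),s["contact_force"].round(1))
for n in sys.argv[2:]:
    f=grab_frame(n);np.savez(f"{n}{sys.argv[1]}.npz",**f,eef_pos=s["eef_pos"],tcp_rot=s["tcp_rot"])
    r={"top":(80,215,165,365,4),"scene":(185,320,140,365,3.55),"wrist":(0,384,0,512,1)}[n]
    i=f["img"][r[0]:r[1],r[2]:r[3]];cv2.imwrite(f"pics/{n}{sys.argv[1]}.png",cv2.resize(i,None,fx=r[4],fy=r[4],interpolation=cv2.INTER_CUBIC)[:,:,::-1])
E
python3 look.py 3 scene
```

```text
tcp cut [[-161.5   12. ]] 35.2 [-2.4  0.4 -1.1]
```

View pics/scene3.png

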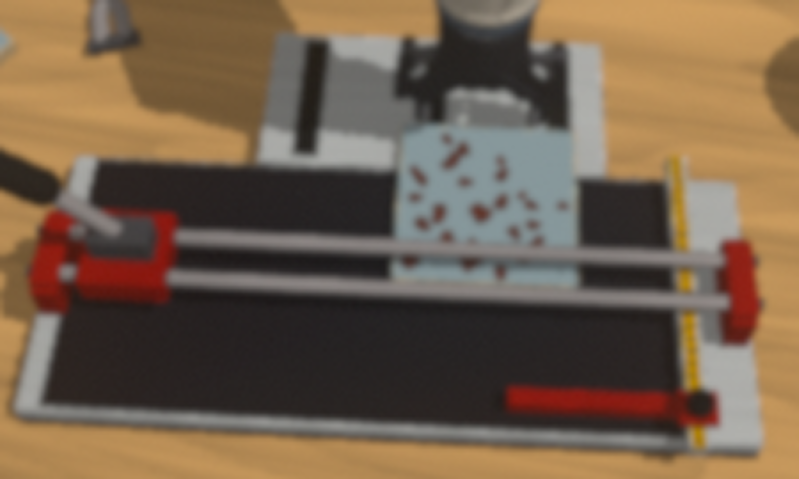

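The scene view shows the tile square to the cutter and entering under the rails, with edges at (397,125)-(575,130) and (393,280)-(578,288). I'll keep pushing to within about 12 mm of the gauge, then look.

Call:
send_rows --moves '[[[0.0089,0.0012,0,0,0,0,1],[0.0089,0.0012,0,0,0,0,1],[0.0089,0.0012,0,0,0,0,1],[0.0089,0.0012,0,0,0,0,1],[0.0089,0.0012,0,0,0,0,1],[0.0089,0.0012,0,0,0,0,1],[0.0079,0.0011,0,0,0,0,1],[0.004,0.0005,0,0,0,0,1],[0,0,0,0,0,0,1]]]'

```text
clock: 6.15
eef_pos: [564.7, -56.2, 35.5]
tcp_rot: [-3.141, 0.001, -3.007]
contact_force: [0.3, -0.6, -0.8]
opening: 1.002
grasp_force: 0.0
```

```bash
python3 look.py 4 scene
```

```text
tcp cut [[-95.6  11.8]] 35.5 [ 0.3 -0.6 -0.8]
```

View pics/scene4.png

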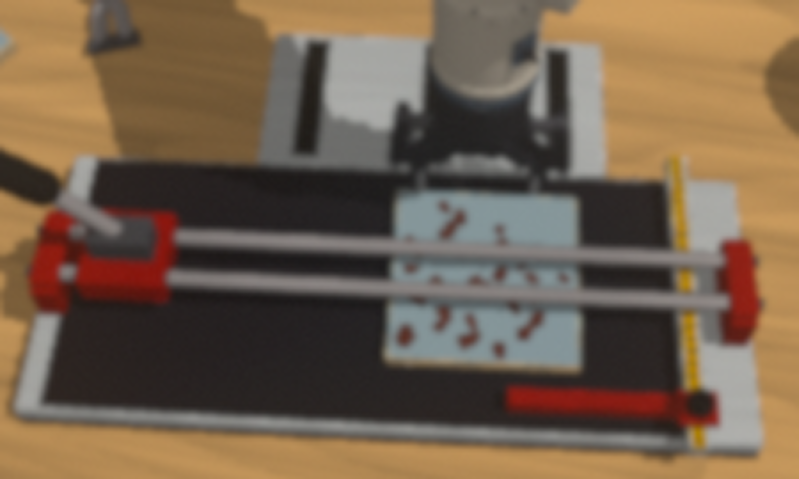

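The tile lies square under the rails. Its far edge runs (385,360)-(580,368), short of the gauge at rows 388-393, and its right edge is near column 580 with the fence near 680.

Run:
```python
from h import *
S=load("scene4");cs=lambda p:(np.array(p,float)+.5)/3.55-.5+[140,185]
P=plane(S,cs([(387,359),(580,367),(580,198),(397,192)]),40);print(cut(P))
print("gauge",cut(plane(S,cs([(508,387),(680,393)]),44)),"fence",cut(plane(S,cs([(668,175),(686,400)]),46)))
```

```text
[[ 65.  -55.2]
 [ 64.   92.6]
 [-84.6  95.9]
 [-82.7 -56.9]]
gauge [[ 84.3  37.6]
 [ 82.7 166.9]] fence [[-106.8  169.5]
 [  88.8  170.6]]
```

Call:
send_rows --moves '[[[0.004,0.0005,0,0,0,0,1],[0.004,0.0005,0,0,0,0,1],[0.004,0.0005,0,0,0,0,1],[0,0,0,0,0,0,1],[-0.008,-0.001,0,0,0,0,1],[-0.004,-0.0005,0.01,0,0,0,1],[0,0,0.03,0,0,0,1],[0,0,0.035,0,0,0,1],[0,0,0.025,0,0,0,1],[0,0,0,0,0,0,1]]]'

```text
clock: 7.2
eef_pos: [565.8, -56.6, 139.6]
tcp_rot: [-3.14, 0.007, -3.008]
contact_force: [-0.2, -0.2, 0.3]
opening: 0.998
grasp_force: 0.0
```

Call:
send_rows --moves '[[[0.011,-0.008,0,0,0,-0.1428,1],[0.011,-0.008,0,0,0,-0.1428,1],[0.011,-0.008,0,0,0,-0.1428,1],[0.011,-0.008,0,0,0,-0.1428,1],[0.011,-0.008,0,0,0,-0.1428,1],[0.011,-0.008,0,0,0,-0.1428,1],[0.011,-0.008,0,0,0,-0.1428,1],[0.011,-0.008,0,0,0,-0.1428,1],[0.011,-0.008,0,0,0,-0.1428,1],[0.011,-0.008,0,0,0,-0.1428,1]]]'

```text
clock: 8.2
eef_pos: [673.4, -136.6, 134.8]
tcp_rot: [-3.141, -0.0, 1.842]
contact_force: [0.3, -0.8, -0.1]
opening: 1.001
grasp_force: 0.0
```

Call:
send_rows --moves '[[[0,0,0,0,0,-0.1428,1],[0,0,0,0,0,0,1]]]'

```text
clock: 8.4
eef_pos: [673.2, -136.4, 134.7]
tcp_rot: [-3.141, -0.0, 1.702]
contact_force: [-1.1, -0.6, -0.6]
opening: 0.999
grasp_force: 0.0
```

```bash
python3 look.py 5 ; python3 -c "
from rig import *;print(sense()['qpos'].round(2))"
```

```text
tcp cut [[  1.1 -82.3]] 134.7 [-1.1 -0.6 -0.6]
[-0.2   0.56  1.58  0.    1.   -0.33]
```

Call:
send_rows --moves '[[[0.004,0.0005,-0.03,0,0,0.003,1],[0,0,-0.03,0,0,0,1],[0,0,-0.025,0,0,0,1],[0,0,-0.01,0,0,0,1],[0,0,-0.004,0,0,0,1],[0,0,0,0,0,0,1]]]'

```text
clock: 9.0
eef_pos: [677.6, -135.7, 36.5]
tcp_rot: [3.142, -0.0, 1.709]
contact_force: [0.4, -0.4, -0.2]
opening: 1.004
grasp_force: 0.0
```

```bash
python3 look.py 6 wrist
```

```text
tcp cut [[  5.6 -82.2]] 36.5 [ 0.4 -0.4 -0.2]
```

View pics/wrist6.png

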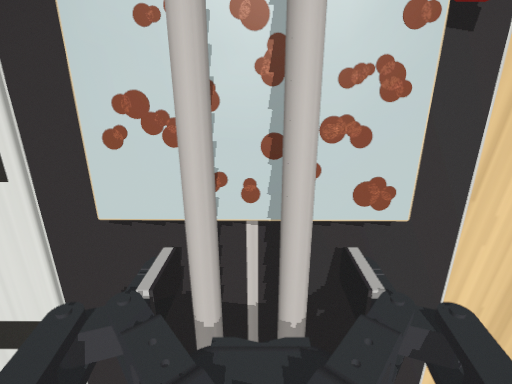

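The wrist view shows the tile edge level at row 218 (columns 98 to 411), with the fingers straddling both rails and clear of them. I push it towards the fence.

Call:
send_rows --moves '[[[-0.0012,0.0089,-0.001,0,0,0,1],[-0.0012,0.0089,0,0,0,0,1],[-0.0012,0.0089,0,0,0,0,1],[-0.0012,0.0089,0,0,0,0,1],[-0.0012,0.0089,0,0,0,0,1],[-0.0012,0.0089,0,0,0,0,1],[-0.0012,0.0089,0,0,0,0,1],[-0.0009,0.007,0,0,0,0,1],[-0.0005,0.004,0,0,0,0,1],[0,0,0,0,0,0,1]]]'

```text
clock: 10.05
eef_pos: [667.3, -61.4, 34.9]
tcp_rot: [-3.141, -0.001, 1.708]
contact_force: [0.1, -0.9, 0.1]
opening: 0.999
grasp_force: 0.0
```

```bash
python3 look.py 7 wrist scene
```

```text
tcp cut [[ 5.4 -7.2]] 34.9 [ 0.1 -0.9  0.1]
```

View pics/wrist7.png

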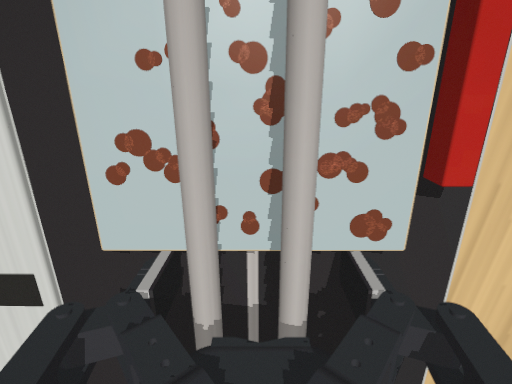

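The tile is still square: near edge at row 249 (columns 103 to 406), right edge running to (449,0). The gauge's guide-face foot at about (424,182) is only a few mm away.

Run:
```python
from h import *
d=load("wrist7")
P=plane(d,[(103,249),(406,249),(418.5,180),(449,0),(53,0)],40,d);print("tile",cut(P))
print("gauge foot z28",cut(plane(d,[(424,181),(447,2)],28,d)),"top z44",cut(plane(d,[(433,181),(456,2)],44,d)))
```

```text
tile [[-72.3   5.3]
 [ 76.4   5.7]
 [ 76.1  40.9]
 [ 74.9 110.6]
 [-72.6 110.3]]
gauge foot z28 [[ 86.   37. ]
 [ 81.2 113.4]] top z44 [[ 80.1  41.6]
 [ 75.3 108.9]]
```

Call:
send_rows --moves '[[[-0.0005,0.004,0,0,0,0,1],[-0.0005,0.004,0,0,0,0,1],[0,0,0,0,0,0,1],[0.001,-0.008,0,0,0,0,1],[0.0005,-0.004,0.005,0,0,0,1],[0,0,0.025,0,0,0,1],[0,0,0.035,0,0,0,1],[0,0,0.035,0,0,0,1],[0,0,0,0,0,0,1]]]'

```text
clock: 11.05
eef_pos: [671.6, -67.4, 141.2]
tcp_rot: [3.133, 0.002, 1.707]
contact_force: [0.6, 0.6, 0.7]
opening: 0.997
grasp_force: 0.0
```

Call:
send_rows --moves '[[[-0.0115,0.008,0,0,0,0.1428,1],[-0.0115,0.008,0,0,0,0.1428,1],[-0.0115,0.008,0,0,0,0.1428,1],[-0.0115,0.008,0,0,0,0.1428,1],[-0.0115,0.008,0,0,0,0.1428,1],[-0.0115,0.008,0,0,0,0.1428,1],[-0.0115,0.008,0,0,0,0.1428,1],[-0.0115,0.008,0,0,0,0.1428,1],[-0.0115,0.008,0,0,0,0.1428,1],[-0.0115,0.008,0,0,0,0.1428,1]]]'

```text
clock: 12.05
eef_pos: [552.7, 13.5, 135.1]
tcp_rot: [3.142, -0.0, 3.141]
contact_force: [0.9, -0.2, 1.0]
opening: 1.003
grasp_force: 0.0
```

Call:
send_rows --moves '[[[0,0,0,0,0,0.1428,1],[0,0,0,0,0,0,1]]]'

```text
clock: 12.25
eef_pos: [553.1, 13.4, 135.2]
tcp_rot: [3.142, -0.0, -3.002]
contact_force: [-0.2, -0.1, 0.2]
opening: 0.997
grasp_force: 0.0
```

```bash
python3 look.py 8
```

```text
tcp cut [[-97.7  82.3]] 135.2 [-0.2 -0.1  0.2]
```

Call:
send_rows --moves '[[[0,0,-0.03,0,0,-0.004,1],[0,0.002,-0.03,0,0,0,1],[0,0,-0.025,0,0,0,1],[0,0,-0.01,0,0,0,1],[0,0,-0.005,0,0,0,1],[0,0,0,0,0,0,1],[0.004,0.0005,0,0,0,0,1],[0.004,0.0005,0,0,0,0,1],[0,0,0,0,0,0,1]]]'

```text
clock: 13.15
eef_pos: [562.8, 16.6, 36.3]
tcp_rot: [-3.141, 0.002, -3.009]
contact_force: [0.2, 0.7, -0.6]
opening: 1.003
grasp_force: 0.0
```

Call:
send_rows --moves '[[[0.001,0.0001,0,0,0,0,1],[0.001,0.0002,0,0,0,0,1],[0.001,0.0001,0,0,0,0,1],[0.001,0.0001,0,0,0,0,1]]]'

```text
clock: 13.55
eef_pos: [565.3, 17.1, 35.3]
tcp_rot: [-3.142, -0.0, -3.008]
contact_force: [-0.3, -0.2, -0.2]
opening: 1.002
grasp_force: 0.0
```

Call:
send_rows --moves '[[[0.001,0.0001,0,0,0,0,1],[0.001,0.0002,0,0,0,0,1]]]'

```text
clock: 13.75
eef_pos: [566.4, 17.3, 35.1]
tcp_rot: [3.141, -0.002, -3.008]
contact_force: [-4.5, -0.3, 3.7]
opening: 0.999
grasp_force: 2.1
```

Call:
send_rows --moves '[[[0.001,0.0001,0,0,0,0,1],[0.001,0.0001,0,0,0,0,1]]]'

```text
clock: 13.95
eef_pos: [568.8, 17.5, 35.1]
tcp_rot: [3.141, -0.001, -3.008]
contact_force: [-2.1, 0.4, 1.2]
opening: 1.001
grasp_force: 1.4
```

Call:
send_rows --moves '[[[0.0005,0.0001,0,0,0,0,1]]]'

```text
clock: 14.05
eef_pos: [569.9, 17.6, 35.1]
tcp_rot: [-3.142, -0.0, -3.009]
contact_force: [-1.7, 0.2, -0.9]
opening: 1.003
grasp_force: 1.0
```

Call:
send_rows --moves '[[[0.0005,0.0,0,0,0,0,1]]]'

```text
clock: 14.15
eef_pos: [570.4, 17.7, 35.1]
tcp_rot: [3.142, 0.0, -3.008]
contact_force: [-0.8, -0.1, -1.6]
opening: 1.003
grasp_force: 0.9
```

Call:
send_rows --moves '[[[0.0005,0.0001,0,0,0,0,1]]]'

```text
clock: 14.25
eef_pos: [570.9, 17.7, 35.2]
tcp_rot: [-3.142, 0.0, -3.008]
contact_force: [-1.8, 0.6, -1.1]
opening: 0.998
grasp_force: 0.9
```

Call:
send_rows --moves '[[[0,0,0,0,0,0,1]]]'

```text
clock: 14.35
eef_pos: [571.0, 17.7, 35.2]
tcp_rot: [-3.142, 0.0, -3.008]
contact_force: [-1.5, -0.4, -0.8]
opening: 1.004
grasp_force: 0.8
```

```bash
python3 look.py 9 wrist scene top
```

```text
tcp cut [[-79.4  84.2]] 35.2 [-1.5 -0.4 -0.8]
```

View pics/scene9.png

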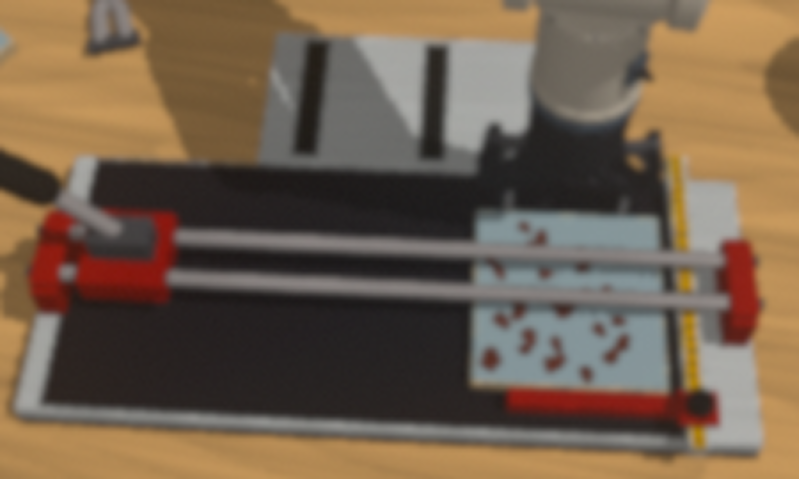

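The scene view shows the tile's far edge at about row 385, right by the gauge (388), with a small gap to the fence (665 against 680). I keep feeling forward in 0.4 mm steps.

Call:
send_rows --moves '[[[0.0004,0.0001,0,0,0,0,1]]]'

```text
clock: 14.6
eef_pos: [571.1, 17.8, 35.3]
tcp_rot: [-3.142, -0.0, -3.008]
contact_force: [-2.1, 0.3, 1.2]
opening: 0.997
grasp_force: 1.4
```

Call:
send_rows --moves '[[[0.0004,0.0,0,0,0,0,1]]]'

```text
clock: 14.7
eef_pos: [571.4, 17.8, 35.3]
tcp_rot: [3.142, -0.001, -3.008]
contact_force: [-2.1, 0.1, 0.4]
opening: 1.002
grasp_force: 1.5
```

Call:
send_rows --moves '[[[0.0004,0.0001,0,0,0,0,1]]]'

```text
clock: 14.8
eef_pos: [571.8, 17.9, 35.3]
tcp_rot: [3.142, -0.0, -3.008]
contact_force: [-2.5, 0.5, 1.2]
opening: 1.005
grasp_force: 1.4
```

Call:
send_rows --moves '[[[0.0004,0.0001,0,0,0,0,1]]]'

```text
clock: 14.9
eef_pos: [572.3, 18.0, 35.3]
tcp_rot: [-3.142, -0.0, -3.008]
contact_force: [-3.3, -0.5, 0.6]
opening: 0.997
grasp_force: 1.4
```

Call:
send_rows --moves '[[[0.0004,0.0,0,0,0,0,1]]]'

```text
clock: 15.0
eef_pos: [572.8, 18.1, 35.3]
tcp_rot: [3.142, -0.0, -3.008]
contact_force: [-3.2, -0.6, 0.6]
opening: 0.998
grasp_force: 1.5
```

Call:
send_rows --moves '[[[0.0003,0.0001,0,0,0,0,1]]]'

```text
clock: 15.1
eef_pos: [573.1, 18.1, 35.3]
tcp_rot: [-3.142, -0.0, -3.008]
contact_force: [-2.8, -0.2, 0.8]
opening: 0.999
grasp_force: 1.5
```

Call:
send_rows --moves '[[[0.0004,0.0001,0,0,0,0,1]]]'

```text
clock: 15.2
eef_pos: [573.5, 18.2, 35.3]
tcp_rot: [3.142, -0.0, -3.008]
contact_force: [-3.0, -0.7, 2.1]
opening: 0.998
grasp_force: 1.6
```

Call:
send_rows --moves '[[[0.0003,0.0,0,0,0,0,1]]]'

```text
clock: 15.3
eef_pos: [573.8, 18.3, 35.3]
tcp_rot: [3.142, -0.0, -3.008]
contact_force: [-2.7, -1.2, 0.1]
opening: 0.994
grasp_force: 1.6
```

```bash
python3 look.py 10 scene
python3 - <<'E'
from h import *
for n in ("scene0","scene9","scene10"):
    i=load(n)["img"].astype(int)
    # column profiles across tile edge -> gauge, cols 290..320
    c=i[285:308,290:320].mean(1)
    print(n,c.round().astype(int).tolist())
E
```

```text
tcp cut [[-76.5  84.4]] 35.3 [-2.7 -1.2  0.1]
scene0 [[40, 35, 34], [40, 35, 34], [40, 35, 34], [40, 35, 34], [40, 35, 34], [40, 35, 34], [41, 35, 34], [42, 35, 34], [52, 34, 33], [80, 32, 30], [113, 29, 23], [132, 26, 18], [137, 26, 17], [136, 26, 16], [125, 25, 16], [106, 26, 18], [84, 29, 23], [63, 33, 29], [48, 35, 33], [45, 38, 36], [55, 50, 48], [84, 82, 79], [117, 116, 113]]
scene9 [[121, 125, 126], [120, 123, 124], [122, 126, 128], [123, 130, 132], [125, 133, 135], [127, 137, 140], [129, 141, 143], [135, 143, 143], [141, 137, 130], [140, 112, 98], [137, 72, 58], [137, 40, 31], [138, 30, 22], [136, 29, 21], [126, 29, 21], [106, 29, 23], [85, 32, 27], [64, 35, 32], [50, 38, 36], [47, 40, 39], [56, 52, 50], [85, 82, 80], [117, 117, 114]]
scene10 [[123, 129, 131], [121, 125, 126], [120, 122, 123], [121, 125, 127], [123, 129, 131], [125, 133, 135], [127, 137, 140], [129, 140, 143], [131, 137, 139], [133, 118, 118], [136, 80, 78], [138, 45, 39], [138, 31, 24], [136, 29, 22], [126, 29, 21], [106, 29, 22], [84, 31, 26], [64, 35, 32], [50, 38, 36], [46, 40, 38], [56, 52, 50], [85, 82, 80], [117, 116, 114]]
```

The gauge's outer edge has not moved, and the clay edge is now hidden behind the gauge, so the gap is under about 2 mm. I keep feeling.

Call:
send_rows --moves '[[[0.0003,0.0,0,0,0,0,1]]]'

```text
clock: 15.45
eef_pos: [573.9, 18.3, 35.3]
tcp_rot: [3.142, -0.001, -3.008]
contact_force: [-5.0, 0.3, 2.9]
opening: 1.0
grasp_force: 2.4
```

Call:
send_rows --moves '[[[0.0003,0.0001,0,0,0,0,1]]]'

```text
clock: 15.55
eef_pos: [573.9, 18.3, 35.3]
tcp_rot: [3.142, -0.001, -3.008]
contact_force: [-6.4, -0.6, 5.1]
opening: 1.002
grasp_force: 3.0
```

Call:
send_rows --moves '[[[0,0,0,0,0,0,1]]]'

```text
clock: 15.65
eef_pos: [573.9, 18.3, 35.3]
tcp_rot: [3.142, -0.001, -3.008]
contact_force: [-4.9, -0.9, 2.6]
opening: 1.001
grasp_force: 2.7
```

Call:
send_rows --moves '[[[0.0003,0.0,0,0,0,0,1]]]'

```text
clock: 15.75
eef_pos: [573.9, 18.3, 35.2]
tcp_rot: [3.141, -0.002, -3.008]
contact_force: [-7.6, -1.0, 4.4]
opening: 0.999
grasp_force: 3.6
```

```bash
python3 look.py 11 scene
python3 - <<'E'
from h import *
for n in ("scene10","scene11"):
    i=load(n)["img"].astype(int)
    print(n,i[291:304,290:320].mean(1).round().astype(int).tolist())
E
```

```text
tcp cut [[-76.4  84.3]] 35.2 [-7.6 -1.   4.4]
scene10 [[127, 137, 140], [129, 140, 143], [131, 137, 139], [133, 118, 118], [136, 80, 78], [138, 45, 39], [138, 31, 24], [136, 29, 22], [126, 29, 21], [106, 29, 22], [84, 31, 26], [64, 35, 32], [50, 38, 36]]
scene11 [[127, 137, 140], [129, 140, 143], [131, 137, 139], [133, 118, 118], [136, 80, 78], [138, 45, 39], [138, 31, 24], [136, 29, 22], [126, 29, 21], [106, 29, 23], [84, 31, 26], [64, 35, 32], [50, 38, 36]]
```

The TCP has stalled at 573.9 with the force rising to 7.6 N, of which about 3 N is friction. The gauge has not moved, so the tile is touching it. I back off and go round to push along y.

Call:
send_rows --moves '[[[-0.004,-0.0005,0,0,0,0,1],[-0.008,-0.001,0,0,0,0,1],[0,0,0.01,0,0,0,1],[0,0,0.025,0,0,0,1],[0,0,0.035,0,0,0,1],[0,0,0.03,0,0,0,1],[0,0,0,0,0,0,1]]]'

```text
clock: 16.5
eef_pos: [565.8, 17.0, 140.2]
tcp_rot: [-3.141, 0.008, -3.008]
contact_force: [0.6, 0.7, -0.6]
opening: 0.997
grasp_force: 0.0
```

Call:
send_rows --moves '[[[0.0105,-0.0083,0,0,0,-0.1428,1],[0.0105,-0.0083,0,0,0,-0.1428,1],[0.0105,-0.0083,0,0,0,-0.1428,1],[0.0105,-0.0083,0,0,0,-0.1428,1],[0.0105,-0.0083,0,0,0,-0.1428,1],[0.0105,-0.0083,0,0,0,-0.1428,1],[0.0105,-0.0083,0,0,0,-0.1428,1],[0.0105,-0.0083,0,0,0,-0.1428,1],[0.0105,-0.0083,0,0,0,-0.1428,1],[0.0105,-0.0083,0,0,0,-0.1428,1]]]'

```text
clock: 17.5
eef_pos: [668.0, -66.5, 135.1]
tcp_rot: [3.142, -0.0, 1.841]
contact_force: [-0.6, -0.4, -0.2]
opening: 1.002
grasp_force: 0.0
```

Call:
send_rows --moves '[[[0,0,0,0,0,-0.1428,1],[0,0,0,0,0,0,1]]]'

```text
clock: 17.7
eef_pos: [667.8, -66.4, 135.0]
tcp_rot: [-3.142, -0.0, 1.701]
contact_force: [0.2, 0.3, -0.6]
opening: 0.997
grasp_force: 0.0
```

```bash
python3 look.py 12 scene
python3 - <<'E'
from h import *
i=load("scene12")["img"].astype(int)
print(i[291:304,290:320].mean(1).round().astype(int).tolist())
E
```

```text
tcp cut [[  5.2 -12.2]] 135.0 [ 0.2  0.3 -0.6]
[[126, 136, 138], [128, 138, 141], [130, 136, 138], [132, 117, 117], [135, 80, 77], [136, 45, 39], [137, 31, 24], [134, 29, 21], [125, 29, 21], [105, 29, 22], [84, 31, 26], [63, 35, 32], [49, 37, 35]]
```

Call:
send_rows --moves '[[[0,0,-0.03,0,0,0.005,1],[0,0,-0.03,0,0,0,1],[0,0,-0.025,0,0,0,1],[0,0,-0.01,0,0,0,1],[0,0,-0.005,0,0,0,1],[0,0,0,0,0,0,1],[-0.0005,0.004,0,0,0,0,1],[-0.0005,0.004,0,0,0,0,1],[0,0,0,0,0,0,1]]]'

```text
clock: 18.65
eef_pos: [667.2, -57.5, 36.3]
tcp_rot: [3.14, 0.0, 1.71]
contact_force: [-0.1, 0.3, -0.4]
opening: 0.997
grasp_force: 0.0
```

Call:
send_rows --moves '[[[-0.0001,0.001,0,0,0,0,1],[-0.0002,0.001,0,0,0,0,1]]]'

```text
clock: 18.85
eef_pos: [666.6, -56.1, 35.6]
tcp_rot: [3.141, 0.0, 1.709]
contact_force: [-0.1, 0.2, 0.3]
opening: 1.002
grasp_force: 0.0
```

Call:
send_rows --moves '[[[-0.0001,0.001,0,0,0,0,1],[-0.0001,0.001,0,0,0,0,1]]]'

```text
clock: 19.05
eef_pos: [666.2, -54.1, 35.3]
tcp_rot: [-3.142, 0.0, 1.709]
contact_force: [-0.0, -2.5, 0.9]
opening: 1.0
grasp_force: 1.3
```

Call:
send_rows --moves '[[[-0.0001,0.001,0,0,0,0,1],[-0.0002,0.001,0,0,0,0,1]]]'

```text
clock: 19.25
eef_pos: [666.1, -52.4, 35.3]
tcp_rot: [3.141, 0.0, 1.709]
contact_force: [1.1, -3.4, 0.8]
opening: 1.001
grasp_force: 1.3
```

```bash
python3 look.py 13 wrist
python3 - <<'E'
from h import *
i=load("wrist13")["img"].astype(int)
# tile right edge & gauge face at rows
for r in (20,100,170):
    print(r,i[r,400:470:1].tolist()[::2])
E
```

```text
tcp cut [[5.4 1.9]] 35.3 [ 1.1 -3.4  0.8]
20 [[182, 196, 196], [182, 195, 196], [182, 196, 195], [181, 195, 195], [181, 195, 195], [181, 194, 195], [180, 194, 194], [180, 194, 194], [180, 195, 194], [179, 193, 194], [178, 192, 193], [179, 193, 193], [179, 192, 192], [179, 192, 193], [177, 192, 191], [178, 192, 192], [178, 191, 191], [176, 190, 192], [176, 191, 192], [176, 190, 191], [176, 191, 191], [176, 190, 191], [176, 190, 190], [176, 191, 190], [175, 190, 191], [176, 190, 190], [176, 191, 191], [175, 190, 190], [176, 190, 190], [175, 189, 190], [175, 189, 190], [176, 189, 190], [177, 190, 189], [194, 173, 137], [98, 22, 18]]
100 [[118, 65, 46], [118, 65, 47], [118, 66, 47], [118, 65, 47], [173, 186, 186], [177, 192, 192], [177, 192, 192], [178, 192, 192], [177, 192, 192], [177, 191, 192], [177, 191, 192], [176, 190, 192], [176, 190, 191], [176, 190, 192], [177, 191, 192], [176, 190, 191], [177, 191, 191], [176, 190, 191], [176, 190, 191], [176, 191, 191], [176, 190, 191], [176, 190, 191], [176, 191, 191], [176, 190, 191], [178, 191, 190], [141, 117, 90], [99, 25, 20], [99, 23, 20], [99, 24, 18], [107, 22, 16], [152, 33, 28], [173, 36, 30], [176, 36, 30], [175, 36, 30], [175, 38, 31]]
170 [[177, 192, 192], [176, 191, 191], [176, 191, 191], [176, 191, 191], [177, 191, 191], [177, 191, 191], [177, 191, 191], [176, 191, 191], [177, 191, 191], [176, 191, 191], [176, 191, 191], [176, 191, 192], [176, 191, 191], [175, 191, 191], [176, 191, 191], [176, 191, 191], [176, 191, 191], [176, 191, 191], [160, 118, 90], [101, 22, 17], [101, 25, 19], [101, 24, 20], [135, 28, 24], [169, 37, 28], [177, 38, 31], [178, 40, 34], [178, 39, 33], [178, 37, 32], [178, 39, 31], [178, 36, 31], [178, 39, 33], [177, 37, 29], [178, 36, 30], [178, 35, 30], [178, 38, 33]]
```

The tile's edge borders the gauge face directly, with no dark gap. I feel on to the fence.

Call:
send_rows --moves '[[[-0.0001,0.0008,0,0,0,0,1],[-0.0001,0.0008,0,0,0,0,1]]]'

```text
clock: 19.5
eef_pos: [665.7, -50.7, 35.3]
tcp_rot: [3.142, 0.0, 1.709]
contact_force: [-0.3, -2.6, -0.5]
opening: 1.004
grasp_force: 1.3
```

Call:
send_rows --moves '[[[-0.0001,0.0008,0,0,0,0,1],[-0.0001,0.0008,0,0,0,0,1]]]'

```text
clock: 19.7
eef_pos: [665.5, -48.9, 35.3]
tcp_rot: [-3.142, 0.0, 1.709]
contact_force: [0.3, -3.6, -0.6]
opening: 0.998
grasp_force: 1.3
```

Call:
send_rows --moves '[[[-0.0001,0.0005,0,0,0,0,1],[-0.0001,0.0005,0,0,0,0,1]]]'

```text
clock: 19.9
eef_pos: [665.3, -47.9, 35.3]
tcp_rot: [3.142, 0.0, 1.709]
contact_force: [0.7, -2.3, -0.4]
opening: 1.0
grasp_force: 1.3
```

Call:
send_rows --moves '[[[-0.0001,0.0005,0,0,0,0,1],[0,0.0005,0,0,0,0,1]]]'

```text
clock: 20.1
eef_pos: [665.2, -46.9, 35.3]
tcp_rot: [-3.142, 0.0, 1.709]
contact_force: [0.1, -3.7, -0.1]
opening: 1.001
grasp_force: 1.4
```

Call:
send_rows --moves '[[[-0.0001,0.0005,0,0,0,0,1],[0,0.0005,0,0,0,0,1]]]'

```text
clock: 20.3
eef_pos: [665.1, -45.9, 35.3]
tcp_rot: [-3.142, -0.0, 1.709]
contact_force: [0.3, -3.0, 0.1]
opening: 1.001
grasp_force: 1.4
```

Call:
send_rows --moves '[[[-0.0001,0.0005,0,0,0,0,1],[0,0.0005,0,0,0,0,1]]]'

```text
clock: 20.5
eef_pos: [665.0, -44.9, 35.3]
tcp_rot: [-3.141, -0.0, 1.709]
contact_force: [0.0, -2.2, 0.3]
opening: 1.002
grasp_force: 1.4
```

Call:
send_rows --moves '[[[-0.0001,0.0005,0,0,0,0,1],[0,0.0005,0,0,0,0,1]]]'

```text
clock: 20.7
eef_pos: [664.9, -43.9, 35.3]
tcp_rot: [-3.142, 0.0, 1.709]
contact_force: [-0.5, -3.0, 0.9]
opening: 0.998
grasp_force: 1.4
```

Call:
send_rows --moves '[[[-0.0001,0.0005,0,0,0,0,1],[0,0.0005,0,0,0,0,1]]]'

```text
clock: 20.9
eef_pos: [664.8, -43.6, 35.3]
tcp_rot: [-3.142, 0.001, 1.709]
contact_force: [0.3, -9.6, 1.1]
opening: 1.001
grasp_force: 4.4
```

Call:
send_rows --moves '[[[-0.0001,0.0005,0,0,0,0,1],[0,0.0005,0,0,0,0,1]]]'

```text
clock: 21.1
eef_pos: [664.7, -43.5, 35.4]
tcp_rot: [-3.141, 0.002, 1.709]
contact_force: [0.3, -13.5, 0.1]
opening: 1.0
grasp_force: 6.8
```

Call:
send_rows --moves '[[[0,0.0005,0,0,0,0,1],[0,0.0005,0,0,0,0,1]]]'

```text
clock: 21.3
eef_pos: [664.7, -43.5, 35.3]
tcp_rot: [-3.141, 0.003, 1.709]
contact_force: [-0.1, -18.0, 0.3]
opening: 0.997
grasp_force: 9.2
```

Call:
send_rows --moves '[[[0,0.0002,0,0,0,0,1],[0,0,0,0,0,0,1],[0,0,0,0,0,0,1]]]'

```text
clock: 21.6
eef_pos: [664.7, -43.5, 35.3]
tcp_rot: [-3.141, 0.003, 1.709]
contact_force: [-0.7, -18.1, -0.2]
opening: 0.998
grasp_force: 8.6
```

Call:
send_rows --moves '[[[0,0,0,0,0,0,1],[0,0,0,0,0,0,1],[0,0,0,0,0,0,1],[0,0,0,0,0,0,1]]]'

```text
clock: 22.0
eef_pos: [664.7, -43.5, 35.3]
tcp_rot: [-3.141, 0.003, 1.709]
contact_force: [0.4, -17.4, 0.0]
opening: 1.003
grasp_force: 8.6
```

```bash
python3 look.py 14 wrist
```

```text
tcp cut [[ 5.2 10.9]] 35.3 [  0.4 -17.4   0. ]
```

View pics/wrist14.png

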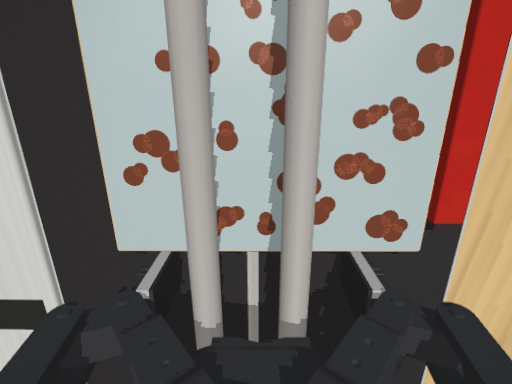

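The tile is seated, with a steady 18 N press for over 0.6 s. Its edges run along the gauge at (425,222)-(469,0), and it lies square. I release by backing off, lift, and verify.

Call:
send_rows --moves '[[[0.0002,-0.002,0,0,0,0,1],[0.001,-0.008,0,0,0,0,1],[0.001,-0.008,0,0,0,0,1],[0,0,0.01,0,0,0,1],[0,0,0.03,0,0,0,1],[0,0,0.04,0,0,0,1],[0,0,0.05,0,0,0,1],[0,0,0.04,0,0,0,1],[0,0,0,0,0,0,1]]]'

```text
clock: 22.95
eef_pos: [670.4, -58.8, 213.0]
tcp_rot: [3.131, 0.002, 1.709]
contact_force: [1.0, 0.0, -0.3]
opening: 1.002
grasp_force: 0.0
```

```bash
python3 look.py 15 wrist
python3 - <<'E'
from h import *
i=load("wrist14")["img"].astype(int)
for r,c in((5,469),(100,449),(215,426)): print(r,c,i[r,c-5:c+8].tolist())
E
```

```text
tcp cut [[ 8.8 -5. ]] 213.0 [ 1.   0.  -0.3]
5 469 [[175, 189, 189], [174, 188, 189], [174, 188, 189], [175, 188, 189], [181, 188, 184], [196, 185, 163], [176, 151, 118], [95, 19, 16], [96, 24, 21], [96, 23, 20], [96, 23, 19], [94, 17, 15], [97, 24, 19]]
100 449 [[176, 190, 190], [176, 190, 190], [176, 190, 190], [176, 190, 190], [176, 190, 190], [187, 189, 180], [195, 175, 144], [150, 111, 83], [99, 25, 21], [99, 21, 18], [100, 26, 23], [99, 23, 17], [99, 21, 18]]
215 426 [[176, 191, 191], [176, 191, 191], [176, 192, 191], [176, 191, 191], [185, 191, 184], [203, 186, 154], [143, 96, 72], [106, 30, 27], [103, 22, 20], [104, 25, 20], [103, 23, 20], [103, 22, 19], [102, 18, 15]]
```

View pics/wrist15.png

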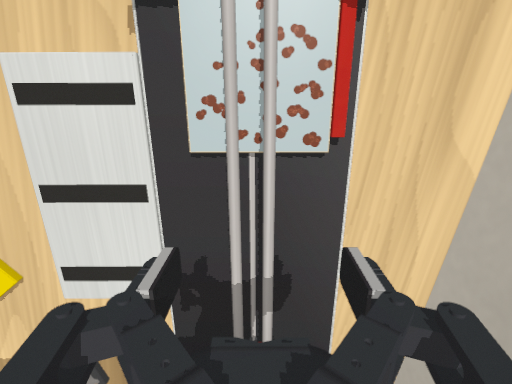

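The wrist view shows the tile flush beside the gauge at (333,135) and the gripper well clear. One last check of the gauge against the first picture, then I hand in.

```bash
python3 look.py 16 scene
python3 - <<'E'
from h import *
from rig import sign_off
for n in("scene0","scene16"):
    i=load(n)["img"].astype(int);print(n,i[296:306,295:320,0].mean(1).round(),i[286:300,315:345,2].mean(0).round()[-12:])
print(sign_off())
E
```

```text
tcp cut [[ 7.3 -4.7]] 209.7 [-0.4 -0.   0. ]
scene0 [131. 137. 136. 127. 108.  86.  65.  49.  45.  53.] [ 53.  32.  22.  55.  90. 111. 120. 126. 137. 152. 164. 168.]
scene16 [137. 137. 136. 127. 108.  86.  65.  50.  47.  54.] [ 57.  35.  26.  57.  91. 111. 120. 125. 136. 152. 163. 167.]
the job is handed in; nothing more can be done
None
```

The job is handed in: the tile sits in the corner against gauge and fence, pressed at a steady 18 N or so for over half a second and then released. The gauge shows no shift in the camera pictures; sign-off returned no verdict.

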